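# Put the flattening weight and reed frames back in their stalls

### The job

Put the iron weight, the long reed frame and the short reed frame away, each in the stall whose label shows its shape, lying flat on the stall's floor inside the rim, the frames along the stall and the weight with its knob up. The weight is pressing on the long frame on the flap, and the short frame was put by mistake in the weight's stall. Set things down gently rather than dropping them, and leave the tuning fork in its stall, the reed pan, the glue bottle and the screwdriver where they are.

Things in the scene. Friction and masses are not known exactly. Their poses are not given: they have to be found in the camera images.
- weight: disc-shaped cast iron weight: disc 58 mm across and 24 mm high, with an upright round knob on top 22 mm across and 28 mm high (52 mm in all). Origin: centre of its underside; z up through the knob. About 500 g. Starts resting on the long frame.
- long_frame: a dull brass reed plate (4 mm) fixed on a pale maple block, with a dark reed window in its top; 144 mm long (x), 36 mm wide (y), 24 mm high in all. Origin: centre of its underside. About 240 g. Starts on the flap under the weight, at any yaw up to 0.7 rad from the flap's length.
- short_frame: a dull brass reed plate (4 mm) fixed on a pale maple block, with a dark reed window in its top; 100 mm long (x), 36 mm wide (y), 24 mm high in all. Origin: centre of its underside. About 160 g. Starts lying in the weight's stall.
- stall_weight: walnut stall (fixed open tray) whose label, a pale picture on the flat ledge at its +x end and again full size on its floor, shows a disc 58 mm across (26 on the ledge). Origin: centre of its underside; x along its length, away from the robot, z up. Floor 6 mm above the origin, clear inside 160 mm (x) by 70 mm (y), rim 8 mm above the floor, walls 5 mm. The short frame lies in it at the start.
- stall_long: walnut stall (fixed open tray) whose label, a pale picture on the flat ledge at its +x end and again full size on its floor, shows a long bar 144 x 36 mm (65 x 16 on the ledge). Origin: centre of its underside; x along its length, away from the robot, z up. Floor 6 mm above the origin, clear inside 160 mm (x) by 70 mm (y), rim 8 mm above the floor, walls 5 mm. Empty at the start.
- stall_short: walnut stall (fixed open tray) whose label, a pale picture on the flat ledge at its +x end and again full size on its floor, shows a shorter bar 100 x 36 mm (45 x 16 on the ledge). Origin: centre of its underside; x along its length, away from the robot, z up. Floor 6 mm above the origin, clear inside 160 mm (x) by 70 mm (y), rim 8 mm above the floor, walls 5 mm. Empty at the start.
- stall_fork: walnut stall (fixed open tray) whose label, a pale picture on the flat ledge at its +x end and again full size on its floor, shows a two-pronged fork. Origin: centre of its underside; x along its length, away from the robot, z up. Floor 6 mm above the origin, clear inside 160 mm (x) by 70 mm (y), rim 8 mm above the floor, walls 5 mm. The tuning fork lies in it.
- cabinet: fixed low wooden cabinet on the left of the bench with its walnut flap let down as a shelf. Origin: at bench level under the centre of the flap. The flap is 460 mm (x) by 240 mm (y), its top 70 mm above the bench; the cabinet's front stands at y = +120 mm, 200 mm high and 460 mm wide, and reaches back to y = +320 mm.
- fork: chrome tuning fork, 157 mm long, 35 mm wide, 10 mm thick, lying along x in its own stall; origin under its middle. Bystander.
- reed_pan: hexagonal maple reed pan, 150 mm across corners, 27 mm high, on the flap; origin at the centre of its underside. Bystander.
- glue_bottle: amber glue bottle, 54 mm across, 140 mm tall, standing on the bench between the flap and the rack; origin at the centre of its underside. Bystander.
- screwdriver: screwdriver, 180 mm long, lying along its x on the bench to the right of the rack; bystander.
- rack: fixed wooden base board, 335 mm wide (y) and 10 mm thick, origin at bench level; on it stand the four stalls side by side, all of one size, 80 mm apart from centre to centre along y, in an order that varies. Their label ledges lie 85 to 125 mm beyond each stall's origin along +x, level with the rims.
Things that resemble listed ones, but are neither listed nor needed, are in the scene too. What is shaped like the long_frame but red is not meant.

How it is judged:
By the outcome, as a careful person would: the job done as asked, in the order asked, and still so for the second after the job is handed in, with the robot touching nothing.
It also fails if it takes over 69 s, if anything falls off the work surface, if the arm or the gripper's body presses on something with over 40 N, if the wrist force passes 120 N, or if a joint passes its speed limit or range.

### The arm

A 7-joint arm with a two-finger parallel gripper is mounted at the origin on the work surface. World frame = base frame: x ahead of the robot, y to its left, z up, the work surface at z = 0. Lengths are in m, angles in rad, forces in N, time in s.
With the tool pointing down it reaches from about 0.425 to 0.875 m from the base axis. Payload 9.9 kg.
Tool frame: the origin (TCP) lies between the finger pads; the fingertips stand manip.tcp_to_tips ahead of it and the grasp point (between the pads) lies 3 mm ahead of it (manip.tcp_to_tips is the distance from the TCP to the fingertips, in m); z points along the fingers, y is the line along which they close (so a half turn about z gives the same grasp; the last joint's range is limited). The gripper opens to 85 mm and grips with 20 to 120 N. Pads are 22 mm wide; open, the fingers measure 114 mm over their backs; the gripper's body (76 mm by 85 mm) begins 54 mm behind the grasp point. The pads swing forward as they close: fully open they stand 13 mm farther back than shut.
Start: joints at [1.175, 0.576, 0.025, 1.437, -0.015, 1.129, -0.057], TCP at [0.207, -0.642, 0.253] pointing down, gripper open.
Joint ranges: [-2.76, 2.76], [-0.34, 2.15], [-1.52, 1.57], [0.19, 2.46], [-1.09, 4.23], [0.17, 1.99], [-2.82, 2.82]. Speed limits (rad/s): [2.22, 2.22, 3.01, 3.01, 3.14, 3.14, 3.14].

### API

Orientations are given as a unit quaternion [x, y, z, w].
In Python, from rig import manip gives the robot as it stands.
- The arm moves only by the tool send_rows, never from a script. Its argument "commands" is a list that holds one entry, the list of rows, each a list of 6 numbers: the shift along the tool's x, y, z in mm, then the turn, a rotation vector about the tool's x, y, z in rad. In form: [[[dx, dy, dz, ax, ay, az], ...]]. A call has 1 to 20 rows; each row shifts and turns the commanded pose from where the row before left it, along the tool's axes as they then stand; what a row does not reach is not made up. A row lasts 1/12 s, in which the tool goes at most 41.7 mm and 7.16 degrees, less where a joint would pass 70% of its speed; a pose out of reach is approached as far as the arm can. A call is refused whole if a number of a shift passes 41.7 or a number of a turn 0.125, either way. A call with a gripper value outside its range is refused whole. "claw" is the finger opening in mm, from 0 to 85.4, set as the call begins (left out, the last holds). The fingers move at their own pace and stop on an object; "squeeze" is the grip in N (left out, the last holds). Time passes only in rows, so rows that do not move let the fingers close. It gives the time, the measured TCP pose, the force, the opening and the grip force at its end, in the units of the state.
- manip.read_state(): the state, without advancing time (a new reading comes with each control period).
- manip.get_image(name): name is "side" or "top"; returns the picture (420x560x3 uint8, red, green, blue); there is no depth.
- manip.get_calibration(name): a dict with "mtx" (3x3 intrinsics, pixels), "k1" (the pictures are not rectified: a ray, as slopes to the right and down, at radius r is drawn at 1 + k1 r^2 times it, then the intrinsics apply), "R" (3x3) and "t" (3): a world point X has camera coordinates R X + t. Camera axes: x right, y down, z forward; pixel columns grow to the right and rows downward; lengths in m; the calibration is good to about 2 mm. A picture is of the moment at which its call begins. get_calibration takes no time and is no camera call.
- manip.sign_off(): hands the job in; it is judged then, once.
The state is a dict: "time_s": time; "joints": joint angles; "dq": joint speeds; "joint_efforts": joint torques, N m; "tool_pos": TCP position; "tcp_rot": TCP orientation; "force": force on the tool from outside, world axes, zero at the start; "moment": the same for the moment, N m; "grip_width": finger opening in m; "grip_force": force on a finger pad.
Only numpy, scipy, OpenCV 4.12 (cv2) and the standard library are available. Lean on these libraries where they do the work, as an engineer would, in place of code of your own. Each camera call takes 0.05 s, during which the arm holds its last target. There are 200 camera calls.

## Working session

There is one attempt and no reset: what is moved stays moved. The work goes in short steps, Python scripts to look and compute and a tool call to move; the robot and the scene stay as the last step left them, time stands still between calls to the robot, and variables do not carry over. Pictures are saved under pics/ and viewed, at most 10 in all, crops included, and the job is handed in when it is done.

Besides the shell and the picture viewer there is one more tool, called after "Call:" as name(argument=value, ...) on one line, values as JSON. send_rows: Moves the arm, as the interface text tells. Its arguments: {"type":"object","properties":{"commands":{"type":"array"},"claw":{"type":"number"},"squeeze":{"type":"number"}},"required":["commands"]}

```bash
ls; mkdir -p pics; python3 - <<'E'
from rig import manip
import cv2
for n in("top","side"):
    cv2.imwrite(f"pics/{n}0.png",manip.get_image(n)[:,:,::-1]); c=manip.get_calibration(n); print(n,c)
print(manip.read_state(),manip.tcp_to_tips)
E
```

```text
pics
top {'mtx': array([[385.0150011 ,   0.        , 276.352955  ],
       [  0.        , 385.0150011 , 208.12577275],
       [  0.        ,   0.        ,   1.        ]]), 'k1': -0.0791359278293939, 'R': array([[ 2.93053120e-02, -9.99565541e-01,  3.15092359e-03],
       [-9.96300548e-01, -2.94640686e-02, -8.07284708e-02],
       [ 8.07862366e-02, -7.73493873e-04, -9.96731150e-01]]), 't': array([-0.05876583,  0.48927988,  1.10817021])}
side {'mtx': array([[522.14392565,   0.        , 280.01432537],
       [  0.        , 522.14392565, 211.8676072 ],
       [  0.        ,   0.        ,   1.        ]]), 'k1': -0.09912104040966505, 'R': array([[-0.80610174, -0.59157694,  0.01538495],
       [-0.43797126,  0.57890671, -0.68778499],
       [ 0.39797129, -0.56116285, -0.72575141]]), 't': array([0.34070281, 0.29747652, 1.16168242])}
{'time_s': 0.1, 'joints': array([ 1.17522534,  0.576413  ,  0.02484957,  1.43785577, -0.01504115,
        1.12897852, -0.05649916]), 'dq': array([ 0.0003184 , -0.00166893,  0.00107991, -0.00283736,  0.00072416,
       -0.00057298, -0.00016255]), 'joint_efforts': array([ 4.36272559e-03, -7.67305112e+01,  2.25693092e+00, -2.86601740e+01,
        1.57374877e-02,  8.72641685e-03,  2.97719976e-05]), 'tool_pos': array([ 0.20695391, -0.64208951,  0.25254123]), 'tcp_rot': array([ 9.87873132e-01,  1.55261503e-01, -1.33067311e-04, -7.23197957e-04]), 'force': array([-0.30703322, -0.6880335 ,  0.49381147]), 'moment': array([-0.0601477 , -0.02801834,  0.04574378]), 'grip_force': 0.0, 'grip_width': 0.08514693149496605} 0.022
```

View pics/top0.png

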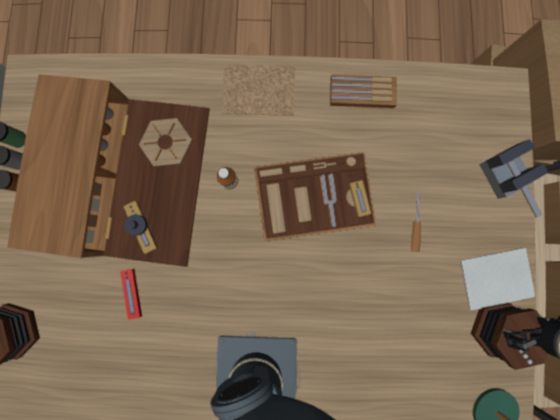

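View pics/side0.png

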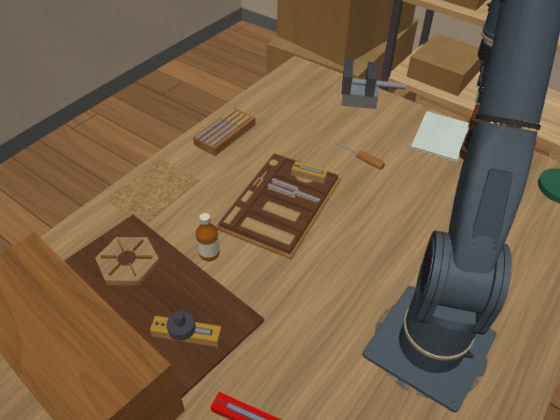

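The top view shows the flap with the weight (135,226) on the brass long frame (140,228). The stalls from left to right are long (276,208), short (302,204), fork (330,200) and weight (355,197), with the short frame at (360,198). 

Things that could be mistaken:
- **Long frame:** the red bar (131,294) is a decoy, so I choose the brass one on the flap.
- **Short frame:** the floor pictures at (276,208) and (302,204) are only labels.
- **Weight:** the dark disc (135,226) is the only candidate.

I'll check these choices in one close crop.

```bash
cat > h.py <<'E'
import numpy as np, cv2
from rig import manip
def ray(n,uv):
    c=manip.get_calibration(n); K=c["mtx"]
    p=cv2.undistortPoints(np.array(uv,float).reshape(-1,1,2),K,np.array([c["k1"],0,0,0,0]))[:,0]
    d=np.c_[p,np.ones(len(p))]@c["R"]; o=-c["R"].T@c["t"]
    return o,d
def plane(n,uv,z):
    o,d=ray(n,uv); return o+d*((z-o[2])/d[:,2])[:,None]
def pix(n,X):
    c=manip.get_calibration(n); r,_=cv2.Rodrigues(c["R"])
    return cv2.projectPoints(np.array(X,float).reshape(-1,1,3),r,c["t"],c["mtx"],np.array([c["k1"],0,0,0,0]))[0][:,0]
E
python3 - <<'E'
from h import *
t=cv2.imread("pics/top0.png"); s=cv2.imread("pics/side0.png")
a=cv2.resize(t[190:270,100:180],(400,400),interpolation=2); b=cv2.resize(t[145:245,250:380],(520,400),interpolation=2)[:,:400]
b=cv2.resize(t[145:245,250:380],(400,308),interpolation=2); b=cv2.copyMakeBorder(b,0,92,0,0,0)
cv2.imwrite("pics/crop0.png",np.hstack([a,b]))
# brass mask
for n,im in(("top",t),("side",s)):
    hsv=cv2.cvtColor(im,cv2.COLOR_BGR2HSV)
    for u,v in ((( 130,212),(357,187)) if n=="top" else ((160,330),(310,167))): print(n,hsv[v,u])
    m=cv2.inRange(hsv,(18,135,110),(32,255,255))
    k,l,st,ce=cv2.connectedComponentsWithStats(m)
    for i in range(1,k):
        if st[i,4]>40: print(n,st[i],ce[i])
E
```

```text
top [ 20 123 154]
top [ 16  58 101]
side [ 20 182 165]
side [ 19 120 140]
side [291 161  37  18 232] [309.33189655 169.45689655]
side [150 316  19  18 225] [159.18222222 324.73777778]
side [191 322  30  20 317] [207.22082019 332.01577287]
```

View pics/crop0.png

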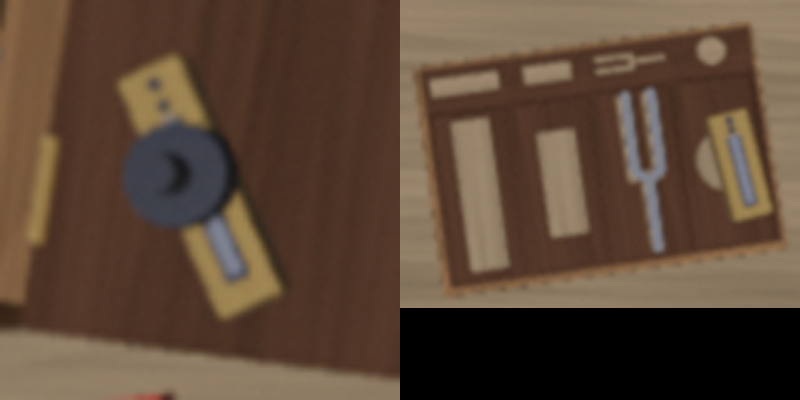

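The crop confirms it. The long frame's corners are clear under the dark weight, with the disc centred at about pixel (135.6,225.2). The disc label marks the rightmost stall, and the brass short frame lies in it. The stall order is long, short, fork, weight.

```bash
python3 - <<'E'
from h import *
np.set_printoptions(precision=4,suppress=True)
t=cv2.imread("pics/top0.png")
def quad(p,z,name):
    P=plane("top",p,z)[:,:2]; (c,wh,a)=cv2.minAreaRect(P.astype(np.float32))
    b=cv2.boxPoints((c,wh,a)); e=[b[1]-b[0],b[2]-b[1]]; e=max(e,key=np.linalg.norm); y=np.arctan2(e[1],e[0]); y=(y+np.pi/2)%np.pi-np.pi/2
    print(name,"mean",P.mean(0),"rect",np.array(c),np.array(wh)*1e3,"yaw",y)
L=lambda q:np.array(q)/5+[100,190]-.4
R=lambda q:np.array(q)/3.077+[250,145]-.34
quad(L([(118,80),(178,53),(284,292),(222,320)]),.094,"longframe")
quad(R([(308,120),(350,108),(373,212),(335,223)]),.040,"short frame")
quad(R([(50,122),(90,117),(108,268),(70,273)]),.016,"stall_long")
quad(R([(137,133),(175,128),(189,232),(153,238)]),.016,"stall_short")
quad(R([(17,70),(350,24),(385,240),(48,292)]),.01,"rack")
# ledge labels and disc
print("ledges",plane("top",R([(64,84),(147,72),(311,51)]),.024)[:,:2])
print("disc top",plane("top",L([(178,176)]),.118))
# masks, top
hsv=cv2.cvtColor(t,cv2.COLOR_BGR2HSV)
def comp(m,roi,z,name,mn=30):
    x0,x1,y0,y1=roi; mm=np.zeros_like(m); mm[y0:y1,x0:x1]=m[y0:y1,x0:x1]
    k,l,st,ce=cv2.connectedComponentsWithStats(mm)
    for i in range(1,k):
        if st[i,4]>=mn:
            c=cv2.findContours((l==i).astype(np.uint8),0,1)[0][0][:,0]; print(st[i],ce[i],end=" "); quad(c,z,name)
pale=cv2.inRange(hsv,(0,0,120),(30,110,255)); comp(pale,(262,350,158,238),.016,"pale")
dark=cv2.inRange(hsv,(95,0,0),(130,255,110)); comp(dark,(115,160,205,245),.118,"disc")
brass=cv2.inRange(hsv,(14,95,105),(30,255,255)); comp(brass,(118,165,195,260),.094,"brassL"); comp(brass,(345,374,175,220),.04,"brassS")
# side view: disc
s=cv2.imread("pics/side0.png"); hs=cv2.cvtColor(s,cv2.COLOR_BGR2HSV)
d=cv2.inRange(hs,(95,0,0),(130,255,120)); mm=np.zeros_like(d); mm[300:350,150:215]=d[300:350,150:215]
ys,xs=np.nonzero(mm); print("side dark",xs.min(),xs.max(),ys.min(),ys.max(),len(xs))
E
```

```text
longframe mean [0.4224 0.3304] rect [0.4225 0.3302] [146.2985  37.5053] yaw 0.4691788
short frame mean [ 0.5244 -0.2876] rect [ 0.5248 -0.2886] [101.8567  41.7985] yaw 0.27029145
stall_long mean [ 0.4917 -0.0418] rect [ 0.4916 -0.0418] [146.0273  38.7315] yaw 0.15515685
stall_short mean [ 0.5056 -0.1218] rect [ 0.5057 -0.1223] [101.9319  36.8746] yaw 0.17577958
rack mean [ 0.5335 -0.1577] rect [ 0.5327 -0.1579] [216.6944 328.5129] yaw -1.3999056
ledges [[ 0.5967 -0.0239]
 [ 0.6107 -0.103 ]
 [ 0.6363 -0.2605]]
disc top [[0.4266 0.3341 0.118 ]]
[262 158  57   8 251] [281.5179 160.2988] pale mean [ 0.6363 -0.0758] rect [ 0.6314 -0.0809] [ 21.1528 166.78  ] yaw -1.5400664
[314 163  22   6  50] [322.56 164.84] pale mean [ 0.6247 -0.1785] rect [ 0.6225 -0.1838] [15.08   62.8819] yaw -1.5384357
[290 165  16   7  89] [297.4719 168.1461] pale mean [ 0.6121 -0.1035] rect [ 0.6119 -0.1035] [17.15   45.3995] yaw -1.414023
[262 168  20   8 116] [271.4741 171.6983] pale mean [ 0.5989 -0.0268] rect [ 0.599  -0.0267] [17.1285 58.1306] yaw -1.4149932
[267 184  18  49 595] [275.4   207.795] pale mean 
[... 418 characters left out ...]
1746] [ 23.4566 170.564 ] yaw -1.5428197
[125 215  21  20 324] [135.3642 224.7284] disc mean [0.4264 0.3329] rect [0.4275 0.3348] [51.1677 55.2816] yaw -1.5374511
[123 201  18  16 166] [131.4337 208.2349] brassL mean [0.471  0.3552] rect [0.4692 0.3559] [42.4983 38.8985] yaw 0.44100964
[137 229  19  25 202] [146.3614 242.6683] brassL mean [0.3817 0.3104] rect [0.3829 0.3116] [58.2273 38.4135] yaw 0.47351635
[367 175   7  42  45] [370.0667 194.9556] brassS mean [ 0.534  -0.3153] rect [ 0.5343 -0.3152] [120.6213   3.1592] yaw 0.16817558
[350 180  21  37 361] [359.6565 197.964 ] brassS mean [ 0.5246 -0.2849] rect [ 0.5249 -0.283 ] [103.7134  45.4854] yaw 0.25634587
side dark 156 211 312 334 334
```

Call:
send_rows(commands=[[[0, 0, 0, 0, 0, 0.05], [25, -16, 5, 0, 0, 0], [25, -16, 6, 0, 0, 0], [25, -16, 6, 0, 0, 0], [25, -16, 6, 0, 0, 0], [25, -16, 6, 0, 0, 0], [25, -16, 6, 0, 0, 0], [25, -17, 6, 0, 0, 0], [25, -16, 6, 0, 0, 0], [25, -17, 6, 0, 0, 0], [25, -16, 6, 0, 0, 0], [25, -17, 6, 0, 0, 0], [25, -16, 6, 0, 0, 0], [25, -17, 6, 0, 0, 0], [25, -16, 6, 0, 0, 0], [25, -17, 6, 0, 0, 0], [23, -16, 6, 0, 0, 0], [0, 0, 0, 0, 0, 0]]], claw=70, squeeze=40)

```text
time_s: 1.6
tool_pos: [0.5279, -0.2805, 0.1567]
tcp_rot: [0.991, 0.135, 0.001, -0.002]
force: [-0.7, 0.4, 0.3]
grip_width: 0.0699
grip_force: 0.0
```

```bash
cat >> h.py <<'E'
from scipy.spatial.transform import Rotation as Ro
np.set_printoptions(precision=4,suppress=True)
def go(x,y,z=None,yaw=None):
    "shift in mm along the tool axes after turning to yaw; turn about tool z"
    s=manip.read_state(); R=Ro.from_quat(s["tcp_rot"]).as_matrix(); p=s["tool_pos"]; psi=np.arctan2(R[1,0],R[0,0])
    y2=psi if yaw is None else yaw; z=p[2] if z is None else z
    d=np.array([x,y,z])-p; c,n=np.cos(y2),np.sin(y2)
    print("t",round(s["time_s"],2),"pos",p,"yaw",round(psi,4),"tilt",R[2,:2],"F",s["force"],"grip",round(s["grip_width"]*1e3,1),s["grip_force"],"j7",s["joints"][6])
    print("turn z",round(psi-y2,4),"shift",1e3*np.array([c*d[0]+n*d[1],n*d[0]-c*d[1],-d[2]]))
E
python3 - <<'E'
from h import *
t=manip.get_image("top");s=manip.get_image("side")
cv2.imwrite("pics/a.png",np.hstack([cv2.resize(t[140:250,280:400],(400,366),interpolation=2),cv2.resize(s[80:220,240:392],(398,366),interpolation=2)])[:,:,::-1])
go(.5248,-.287,.048,.262)
# cabinet front
P=plane("top",[(208,105),(187,265),(105,99)],.07); print("flap",P); print("front top",plane("top",[(110,80),(80,255)],.2))
E
```

```text
t 1.7 pos [ 0.5244 -0.2859  0.1576] yaw 0.2647 tilt [-0.0009 -0.0011] F [ 0.4243 -0.7307 -0.0605] grip 70.1 0.0 j7 -0.8768790558990501
turn z 0.0027 shift [  0.0886   1.1577 109.6086]
flap [[0.7792 0.1615 0.07  ]
 [0.3208 0.1994 0.07  ]
 [0.7925 0.467  0.07  ]]
front top [[0.7964 0.3964 0.2   ]
 [0.3448 0.4408 0.2   ]]
```

View pics/a.png

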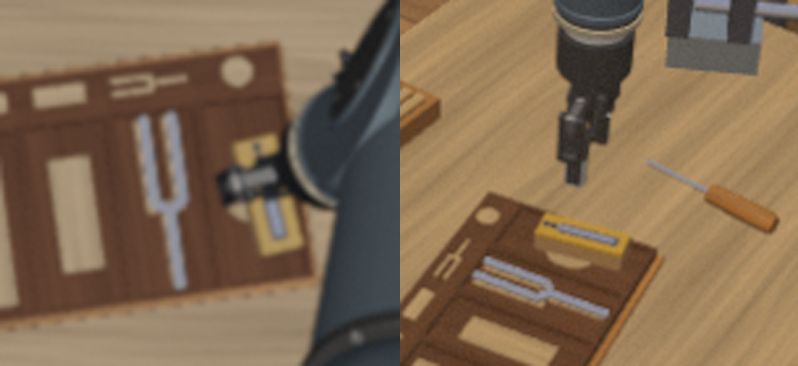

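The side view shows the gripper over the short frame. The frame lies against the far-right wall of its stall, centred at about side pixel (310,168.6). I'll cross-check that centre, then descend.

```bash
python3 - <<'E'
from h import *
print(plane("side",[(310.3,168.6)],.04), plane("side",[(309.3,169.5)],.036))
E
```

```text
[[ 0.5243 -0.2848  0.04  ]] [[ 0.5267 -0.2836  0.036 ]]
```

Call:
send_rows(commands=[[[0, 1, 15, 0, 0, 0], [0, 0, 20, 0, 0, 0], [0, 0, 20, 0, 0, 0], [0, 0, 15, 0, 0, 0], [0, 0, 5, 0, 0, 0], [0, 0, 0, 0, 0, 0]]])

```text
time_s: 2.2
tool_pos: [0.5227, -0.2892, 0.0822]
tcp_rot: [0.992, 0.13, -0.001, -0.0]
force: [-1.4, -0.7, -0.3]
grip_width: 0.0701
grip_force: 0.0
```

Call:
send_rows(commands=[[[1, -2, 10, 0, 0, 0], [0, 0, 10, 0, 0, 0], [0, 0, 8, 0, 0, 0], [0, 0, 5, 0, 0, 0], [0, 0, 0, 0, 0, 0], [0, 0, 0, 0, 0, 0]]])

```text
time_s: 2.7
tool_pos: [0.5246, -0.2861, 0.0501]
tcp_rot: [0.991, 0.131, -0.0, -0.0]
force: [-1.0, -0.8, -0.5]
grip_width: 0.07
grip_force: 0.0
```

```bash
python3 - <<'E'
from h import *
go(.5245,-.286,.048,.262)
E
```

```text
t 2.7 pos [ 0.5246 -0.2861  0.0501] yaw 0.2618 tilt [-0.0004 -0.0003] F [-0.9728 -0.7943 -0.5324] grip 70.0 0.0 j7 -0.881940400206652
turn z -0.0002 shift [-0.0323 -0.0887  2.05  ]
```

Call:
send_rows(commands=[[[0, 0, 3, 0, 0, 0], [0, 0, 0, 0, 0, 0], [0, 0, 0, 0, 0, 0], [0, 0, 0, 0, 0, 0], [0, 0, 0, 0, 0, 0], [0, 0, 0, 0, 0, 0], [0, 0, 0, 0, 0, 0], [0, 0, 0, 0, 0, 0]]], claw=25)

```text
time_s: 3.37
tool_pos: [0.5249, -0.2864, 0.0477]
tcp_rot: [0.991, 0.13, 0.0, 0.0]
force: [-0.7, -0.6, 5.6]
grip_width: 0.0351
grip_force: 41.1
```

```bash
python3 - <<'E'
from h import *
go(.5055,-.1205,.097,.163)
E
```

```text
t 3.37 pos [ 0.5249 -0.2864  0.0477] yaw 0.2617 tilt [0.0006 0.0007] F [-0.6896 -0.598   5.5891] grip 35.1 41.09231024980545 j7 -0.8820607669958095
turn z 0.0987 shift [   7.748  -166.8434  -49.2624]
```

Call:
send_rows(commands=[[[0, 0, -5, 0, 0, 0], [0, 0, -10, 0, 0, 0], [0, 0, -15, 0, 0, 0], [0, 0, -15, 0, 0, 0], [0, 0, -5, 0, 0, 0.1], [0, 0, 0, 0, 0, 0], [0, -10, 0, 0, 0, 0], [2, -20, 0, 0, 0, 0], [2, -25, 0, 0, 0, 0], [2, -30, 0, 0, 0, 0], [2, -30, 0, 0, 0, 0], [0, -25, 0, 0, 0, 0], [0, -17, 0, 0, 0, 0], [0, -10, 0, 0, 0, 0], [0, 0, 0, 0, 0, 0], [0, 0, 0, 0, 0, 0]]])

```text
time_s: 4.7
tool_pos: [0.5055, -0.12, 0.0972]
tcp_rot: [0.997, 0.082, -0.0, 0.0]
force: [0.4, -0.3, -2.0]
grip_width: 0.0351
grip_force: 40.3
```

```bash
python3 - <<'E'
from h import *
t=manip.get_image("top");s=manip.get_image("side")
cv2.imwrite("pics/b.png",np.hstack([cv2.resize(t[140:250,250:370],(400,366),interpolation=2),cv2.resize(s[120:260,200:352],(398,366),interpolation=2)])[:,:,::-1])
go(.5055,-.1205,.048,.163)
E
```

```text
t 4.8 pos [ 0.5057 -0.1214  0.0972] yaw 0.1609 tilt [-0.0001  0.0008] F [ 0.5431 -1.103  -1.7436] grip 34.8 40.34090369939804 j7 -1.2058671344205445
turn z -0.0021 shift [-0.0553 -0.9491 49.2434]
```

View pics/b.png

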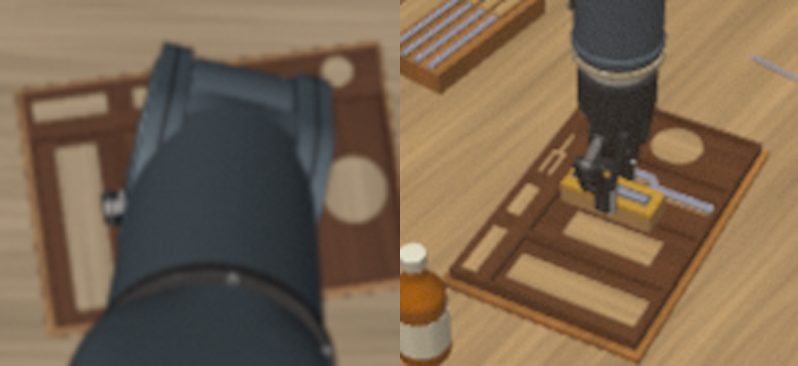

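The side crop shows the short frame level in the fingers above the short stall (610,195), and the disc label of the weight stall is now free at about top pixel (356,197). Lowering it now.

Call:
send_rows(commands=[[[0, -1, 10, 0, 0, 0], [0, 0, 13, 0, 0, 0], [0, 0, 12, 0, 0, 0], [0, 0, 6, 0, 0, 0], [0, 0, 4, 0, 0, 0], [0, 0, 2, 0, 0, 0], [0, 0, 1, 0, 0, 0], [0, 0, 1, 0, 0, 0], [0, 0, 0, 0, 0, 0], [0, 0, 0, 0, 0, 0]]])

```text
time_s: 5.63
tool_pos: [0.5057, -0.1191, 0.0487]
tcp_rot: [0.997, 0.081, 0.0, 0.0]
force: [1.0, -0.4, -2.5]
grip_width: 0.0351
grip_force: 40.3
```

```bash
python3 - <<'E'
from h import *
go(.5055,-.1205,.0477,.163)
print(plane("top",[(250+355/3.333-.35,140+190/3.333-.35)],.016))
E
```

```text
t 5.63 pos [ 0.5057 -0.1191  0.0487] yaw 0.1618 tilt [0.0006 0.0002] F [ 0.9834 -0.3853 -2.4508] grip 35.1 40.3005650639534 j7 -1.2036670752097167
turn z -0.0012 shift [-0.4695  1.3906  0.9526]
[[ 0.5321 -0.2794  0.016 ]]
```

Call:
send_rows(commands=[[[0, 1, 1, 0, 0, 0], [0, 0, 0.5, 0, 0, 0], [0, 0, 0, 0, 0, 0], [0, 0, 0, 0, 0, 0]]])

```text
time_s: 5.97
tool_pos: [0.506, -0.1199, 0.0477]
tcp_rot: [0.997, 0.081, 0.001, -0.0]
force: [-1.8, 0.7, 9.8]
grip_width: 0.0348
grip_force: 41.6
```

Call:
send_rows(commands=[[[0, 0, 0, 0, 0, 0], [0, 0, 0, 0, 0, 0], [0, 0, 0, 0, 0, 0], [0, 0, 0, 0, 0, 0], [0, 0, 0, 0, 0, 0], [0, 0, -5, 0, 0, 0], [0, 0, -15, 0, 0, 0], [0, 0, -25, 0, 0, 0], [0, 0, -35, 0, 0, 0], [0, 0, -40, 0, 0, 0], [0, 0, -35, 0, 0, 0], [0, 0, -20, 0, 0, 0], [0, 0, 0, 0, 0, 0]]], claw=62)

```text
time_s: 7.05
tool_pos: [0.5076, -0.1206, 0.2267]
tcp_rot: [0.997, 0.081, 0.004, 0.001]
force: [1.1, 0.0, 0.3]
grip_width: 0.0625
grip_force: 0.0
```

```bash
python3 - <<'E'
from h import *
go(.4264,.3335,.2,.47)
E
```

```text
t 7.05 pos [ 0.5076 -0.1206  0.2267] yaw 0.1614 tilt [0.0075 0.0023] F [1.1118 0.0096 0.2773] grip 62.5 0.0 j7 -1.22176096571287
turn z -0.3086 shift [ 133.2006 -441.6119   26.7377]
```

Call:
send_rows(commands=[[[0, -15, 0, 0, 0, 0], [0, -25, 0, 0, 0, 0], [0, -33, 0, 0, 0, 0], [-1, -35, 0, 0, 0, 0], [-1, -35, 0, 0, 0, 0], [-1, -35, 0, 0, 0, 0], [-1, -35, 0, 0, 0, 0], [-1, -35, 0, 0, 0, 0], [-1, -35, 0, 0, 0, 0], [0, -35, 0, 0, 0, 0], [0, -35, 0, 0, 0, 0], [0, -35, 0, 0, 0, 0], [0, -33, 0, 0, 0, 0], [0, -25, 0, 0, 0, 0], [0, -14, 0, 0, 0, 0], [0, 0, 0, 0, 0, 0], [0, 0, 0, 0, 0, 0]]])

```text
time_s: 8.47
tool_pos: [0.4255, 0.3324, 0.2213]
tcp_rot: [0.997, 0.081, -0.0, 0.001]
force: [-0.3, -1.4, -0.5]
grip_width: 0.062
grip_force: 0.0
```

```bash
python3 - <<'E'
from h import *
t=manip.get_image("top");s=manip.get_image("side")
cv2.imwrite("pics/c.png",np.hstack([cv2.resize(t[140:250,250:370],(400,366),interpolation=2),cv2.resize(s[230:370,110:262],(398,366),interpolation=2)])[:,:,::-1])
go(.4264,.3335,.145,.163)
E
```

```text
t 8.57 pos [0.4261 0.331  0.2216] yaw 0.1598 tilt [-0.0004  0.0014] F [ 0.4819 -0.5375  0.3029] grip 61.7 0.0 j7 -2.1688985806788725
turn z -0.0032 shift [ 0.6621 -2.4075 76.5886]
```

View pics/c.png

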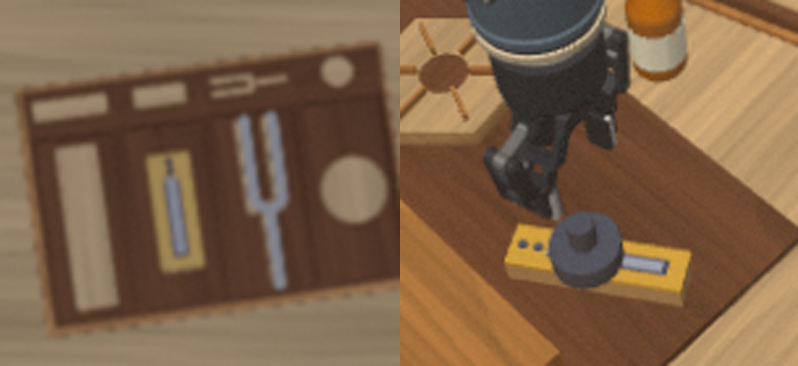

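The short frame lies straight in its stall, covering the label. The knob's top is at about side pixel (179,313) and the frame is clear beneath the disc. I'll cross-check the knob position from the side view.

```bash
python3 - <<'E'
from h import *
print(plane("side",[(110+182/2.618-.3,230+220/2.618-.3)],.146))
print("disc",plane("side",[(110+186/2.618-.3,230+244/2.618-.3)],.118))
E
```

```text
[[0.4289 0.3364 0.146 ]]
disc [[0.4265 0.3398 0.118 ]]
```

Call:
send_rows(commands=[[[0, -1, 10, 0, 0, 0], [0, 0, 15, 0, 0, 0], [0, 0, 10, 0, 0, 0], [0, 0, 0, 0, 0, 0], [0, 0, 0, 0, 0, 0]]], claw=60)

```text
time_s: 8.98
tool_pos: [0.4254, 0.3331, 0.1862]
tcp_rot: [0.997, 0.08, -0.001, 0.001]
force: [0.1, 0.3, 0.5]
grip_width: 0.0603
grip_force: 0.0
```

Call:
send_rows(commands=[[[2, -2, 10, 0, 0, 0], [0, 0, 12, 0, 0, 0], [0, 0, 8, 0, 0, 0], [0, 0, 6, 0, 0, 0], [0, 0, 4, 0, 0, 0], [0, 0, 1, 0, 0, 0], [0, 0, 0, 0, 0, 0], [0, 0, 0, 0, 0, 0]]])

```text
time_s: 9.65
tool_pos: [0.4273, 0.3364, 0.1461]
tcp_rot: [0.997, 0.081, 0.0, -0.0]
force: [0.6, 0.1, 0.3]
grip_width: 0.06
grip_force: 0.0
```

Call:
send_rows(commands=[[[0, 0, 0, 0, 0, 0], [0, 0, 0, 0, 0, 0], [0, 0, 0, 0, 0, 0], [0, 0, 0, 0, 0, 0], [0, 0, 0, 0, 0, 0], [0, 0, 0, 0, 0, 0], [0, 0, 0, 0, 0, 0], [0, 0, 0, 0, 0, 0], [0, 0, 0, 0, 0, 0]]], claw=10, squeeze=60)

```text
time_s: 10.4
tool_pos: [0.4273, 0.3361, 0.1462]
tcp_rot: [0.997, 0.081, 0.0, -0.0]
force: [-0.2, -2.9, 6.2]
grip_width: 0.0198
grip_force: 58.5
```

```bash
python3 - <<'E'
from h import *
go(.532,-.279,.3,.163)
s=manip.get_image("side")
cv2.imwrite("pics/d.png",cv2.resize(s[260:360,120:240],(600,500),interpolation=2)[:,:,::-1])
E
```

```text
t 10.4 pos [0.4273 0.3361 0.1462] yaw 0.1616 tilt [ 0.0005 -0.    ] F [-0.2447 -2.8812  6.2056] grip 19.8 58.506646156311035 j7 -2.1781870950808835
turn z -0.0014 shift [   3.4473  623.9414 -153.7565]
```

View pics/d.png

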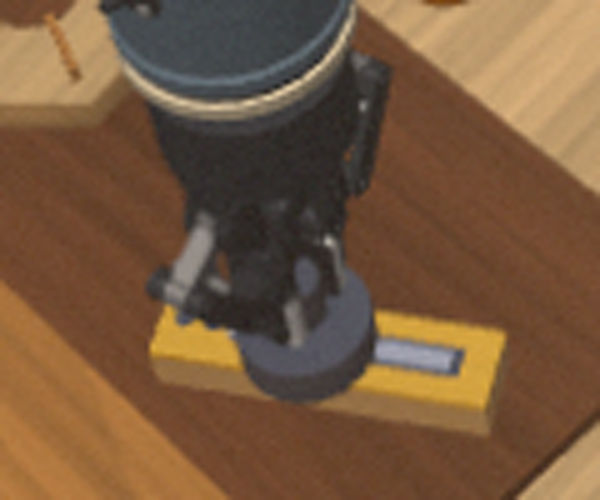

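The fingers hold the knob at disc centre, side crop (310,330), and the frame is unmoved. Now lifting.

Call:
send_rows(commands=[[[0, 0, -2, 0, 0, 0], [0, 0, -4, 0, 0, 0], [0, 0, -8, 0, 0, 0], [0, 0, -14, 0, 0, 0], [0, 0, -18, 0, 0, 0], [0, 0, -18, 0, 0, 0], [0, 0, -14, 0, 0, 0], [0, 0, -8, 0, 0, 0], [0, 0, -4, 0, 0, 0], [0, 0, 0, 0, 0, 0], [0, 0, 0, 0, 0, 0]]])

```text
time_s: 11.37
tool_pos: [0.4268, 0.3361, 0.2353]
tcp_rot: [0.997, 0.081, -0.0, 0.0]
force: [-0.6, 0.1, -4.5]
grip_width: 0.0199
grip_force: 58.9
```

```bash
python3 - <<'E'
from h import *
go(.532,-.279,.23,.163)
s=manip.get_image("side")
cv2.imwrite("pics/e.png",cv2.resize(s[230:360,110:266],(600,500),interpolation=2)[:,:,::-1])
E
```

```text
t 11.37 pos [0.4268 0.3361 0.2353] yaw 0.1619 tilt [-0.0007  0.0004] F [-0.5783  0.1295 -4.486 ] grip 19.9 58.904006481170654 j7 -2.171469945720017
turn z -0.0011 shift [  3.9695 624.0205   5.2974]
```

View pics/e.png

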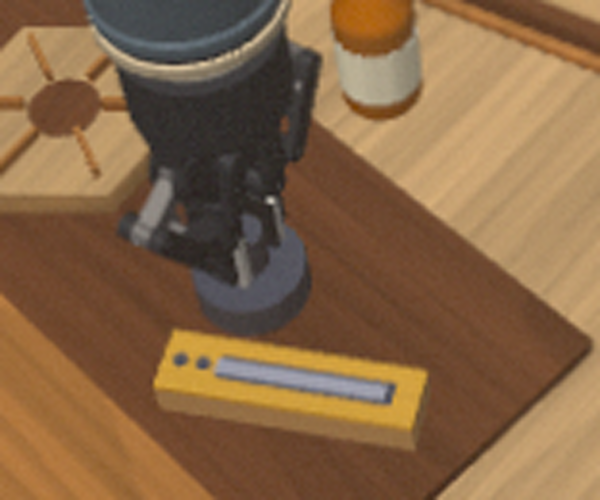

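The weight hangs level and the long frame is free on the flap, its top corners visible at crop (175,330) to (428,368). Carrying the weight to its stall.

Call:
send_rows(commands=[[[0, 12, 0, 0, 0, 0], [0, 22, 0, 0, 0, 0], [0, 30, 0, 0, 0, 0], [0, 35, 0, 0, 0, 0], [0, 36, 0, 0, 0, 0], [0, 36, 0, 0, 0, 0], [0, 36, 0, 0, 0, 0], [0, 36, 0, 0, 0, 0], [0, 36, 0, 0, 0, 0], [1, 36, 0, 0, 0, 0], [1, 36, 0, 0, 0, 0], [1, 36, 0, 0, 0, 0], [1, 36, 0, 0, 0, 0], [0, 36, 0, 0, 0, 0], [0, 36, 0, 0, 0, 0], [0, 36, 0, 0, 0, 0], [0, 31, 0, 0, 0, 0], [0, 22, 0, 0, 0, 0], [0, 10, 0, 0, 0, 0], [0, 4, 0, 0, 0, 0]]])

```text
time_s: 13.08
tool_pos: [0.5263, -0.2558, 0.2349]
tcp_rot: [0.997, 0.079, -0.001, 0.0]
force: [-0.2, -0.4, -4.2]
grip_width: 0.02
grip_force: 59.2
```

Call:
send_rows(commands=[[[0, 0, 10, 0, 0, 0], [0, 0, 20, 0, 0, 0], [0, 0, 20, 0, 0, 0], [0, 0, 10, 0, 0, 0], [0, 0, 0, 0, 0, 0], [0, 0, 0, 0, 0, 0]]])

```text
time_s: 13.58
tool_pos: [0.5273, -0.2521, 0.1754]
tcp_rot: [0.997, 0.081, -0.001, -0.0]
force: [-0.2, 0.1, -3.8]
grip_width: 0.0197
grip_force: 59.2
```

```bash
python3 - <<'E'
from h import *
go(.5315,-.279,.0685,.163)
t=manip.get_image("top")
hsv=cv2.cvtColor(t[:,:,::-1].copy(),cv2.COLOR_BGR2HSV)
m=cv2.inRange(hsv,(14,95,105),(30,255,255)); mm=np.zeros_like(m); mm[195:260,118:165]=m[195:260,118:165]
mm=cv2.morphologyEx(mm,3,np.ones((7,7),np.uint8))
c=max(cv2.findContours(mm,0,1)[0],key=cv2.contourArea)[:,0]
r=cv2.minAreaRect(plane("top",c,.094)[:,:2].astype(np.float32)); print(r)
E
```

```text
t 13.58 pos [ 0.5273 -0.2521  0.1754] yaw 0.1631 tilt [-0.0011 -0.0011] F [-0.2307  0.1144 -3.8184] grip 19.7 59.21888709068298 j7 -0.9657316728632388
turn z 0.0001 shift [ -0.1938  27.2276 106.939 ]
((0.4223008155822754, 0.3321801424026489), (0.14949184656143188, 0.04066474735736847), 27.007295608520508)
```

Call:
send_rows(commands=[[[0, 8, 0, 0, 0, 0], [0, 11, 10, 0, 0, 0], [0, 8, 18, 0, 0, 0], [0, 0, 22, 0, 0, 0], [0, 0, 20, 0, 0, 0], [0, 0, 12, 0, 0, 0], [0, 0, 7, 0, 0, 0], [0, 0, 4, 0, 0, 0], [0, 0, 0, 0, 0, 0], [0, 0, 0, 0, 0, 0]]])

```text
time_s: 14.47
tool_pos: [0.5322, -0.2805, 0.0834]
tcp_rot: [0.997, 0.081, 0.0, 0.0]
force: [0.2, -0.3, -4.6]
grip_width: 0.0202
grip_force: 59.3
```

```bash
python3 - <<'E'
from h import *
go(.5315,-.279,.0685,.163)
E
```

```text
t 14.47 pos [ 0.5322 -0.2805  0.0834] yaw 0.1615 tilt [0.0008 0.0007] F [ 0.1976 -0.3465 -4.558 ] grip 20.2 59.29813742637634 j7 -0.9136833990340785
turn z -0.0015 shift [-0.4102 -1.5999 14.8503]
```

Call:
send_rows(commands=[[[0, -1, 4, 0, 0, 0], [0, 0, 4, 0, 0, 0], [0, 0, 2, 0, 0, 0], [0, 0, 2, 0, 0, 0], [0, 0, 1, 0, 0, 0], [0, 0, 1, 0, 0, 0], [0, 0, 0.5, 0, 0, 0], [0, 0, 0, 0, 0, 0], [0, 0, 0, 0, 0, 0]]])

```text
time_s: 15.22
tool_pos: [0.5317, -0.2789, 0.0684]
tcp_rot: [0.997, 0.081, 0.0, 0.0]
force: [0.2, -0.0, -3.7]
grip_width: 0.0201
grip_force: 59.5
```

Call:
send_rows(commands=[[[0, 0, 0.5, 0, 0, 0], [0, 0, 0.5, 0, 0, 0], [0, 0, 0, 0, 0, 0], [0, 0, 0, 0, 0, 0]]])

```text
time_s: 15.55
tool_pos: [0.5318, -0.2791, 0.0682]
tcp_rot: [0.997, 0.081, 0.0, 0.0]
force: [-2.8, 0.8, 6.9]
grip_width: 0.0201
grip_force: 60.7
```

Contact. Releasing and lifting.

Call:
send_rows(commands=[[[0, 0, 0, 0, 0, 0], [0, 0, 0, 0, 0, 0], [0, 0, 0, 0, 0, 0], [0, 0, 0, 0, 0, 0], [0, 0, 0, 0, 0, 0], [0, 0, -5, 0, 0, 0], [0, 0, -15, 0, 0, 0], [0, 0, -25, 0, 0, 0], [0, 0, -35, 0, 0, 0], [0, 0, -35, 0, 0, 0], [0, 0, -25, 0, 0, 0], [0, 0, -15, 0, 0, 0], [0, 0, 0, 0, 0, 0]]], claw=65)

```text
time_s: 16.63
tool_pos: [0.5331, -0.2798, 0.2266]
tcp_rot: [0.997, 0.081, 0.003, 0.002]
force: [0.9, -1.0, 0.1]
grip_width: 0.065
grip_force: 0.0
```

```bash
python3 - <<'E'
from h import *
go(.4223,.331,.2,.163)
E
```

```text
t 16.63 pos [ 0.5331 -0.2798  0.2266] yaw 0.1615 tilt [0.0055 0.0035] F [ 0.9042 -1.013   0.0686] grip 65.0 0.0 j7 -0.9341030705648832
turn z -0.0015 shift [ -10.1714 -620.6977   26.5924]
```

Call:
send_rows(commands=[[[0, -15, 0, 0, 0, 0], [0, -25, 0, 0, 0, 0], [0, -32, 0, 0, 0, 0], [-1, -34, 0, 0, 0, 0], [-1, -34, 0, 0, 0, 0], [-1, -34, 0, 0, 0, 0], [-1, -34, 0, 0, 0, 0], [-1, -34, 0, 0, 0, 0], [-1, -34, 0, 0, 0, 0], [-1, -34, 0, 0, 0, 0], [-1, -34, 0, 0, 0, 0], [-1, -34, 0, 0, 0, 0], [-1, -34, 0, 0, 0, 0], [0, -34, 0, 0, 0, 0], [0, -34, 0, 0, 0, 0], [0, -34, 0, 0, 0, 0], [0, -34, 0, 0, 0, 0], [0, -34, 0, 0, 0, 0], [0, -25, 0, 0, 0, 0], [0, -10, 0, 0, 0, 0]]])

```text
time_s: 18.3
tool_pos: [0.4195, 0.3328, 0.2212]
tcp_rot: [0.997, 0.084, -0.001, -0.0]
force: [0.1, 0.0, -0.6]
grip_width: 0.0648
grip_force: 0.0
```

Call:
send_rows(commands=[[[0, 0, 5, 0, 0, -0.1], [0, 0, 10, 0, 0, -0.1], [0, 0, 10, 0, 0, -0.1], [0, 0, 5, 0, 0, -0.008], [0, 0, 0, 0, 0, 0], [0, 0, 0, 0, 0, 0]]])

```text
time_s: 18.8
tool_pos: [0.422, 0.3279, 0.192]
tcp_rot: [0.973, 0.231, -0.001, 0.0]
force: [-0.4, 0.1, -0.1]
grip_width: 0.0645
grip_force: 0.0
```

```bash
python3 - <<'E'
from h import *
go(.4223,.331,.1,.471)
t=manip.get_image("top");s=manip.get_image("side")
cv2.imwrite("pics/f.png",np.hstack([cv2.resize(t[140:250,265:385],(400,366),interpolation=2),cv2.resize(s[230:370,110:262],(398,366),interpolation=2)])[:,:,::-1])
E
```

```text
t 18.8 pos [0.422  0.3279 0.192 ] yaw 0.4662 tilt [-0.0013  0.0003] F [-0.441   0.0801 -0.1254] grip 64.5 0.0 j7 -1.8994577136379667
turn z -0.0048 shift [ 1.6601 -2.685  91.9893]
```

View pics/f.png

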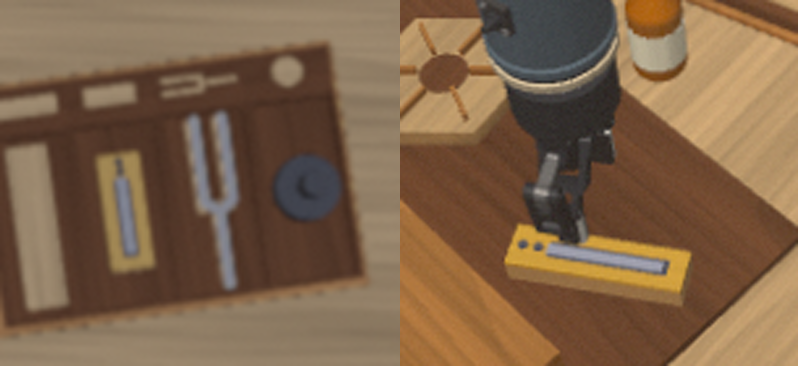

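The weight sits knob up in its stall and the short frame is in place. The long frame at side crop (600,265) is unmoved below the gripper. Descending to grasp.

Call:
send_rows(commands=[[[1, -3, 10, 0, 0, 0], [0, 0, 20, 0, 0, 0], [0, 0, 22, 0, 0, 0], [0, 0, 20, 0, 0, 0], [0, 0, 12, 0, 0, 0], [0, 0, 6, 0, 0, 0], [0, 0, 4, 0, 0, 0], [0, 0, 0, 0, 0, 0], [0, 0, 0, 0, 0, 0]]])

```text
time_s: 19.65
tool_pos: [0.4221, 0.3319, 0.0987]
tcp_rot: [0.973, 0.233, 0.0, -0.0]
force: [0.1, -0.2, -0.5]
grip_width: 0.0651
grip_force: 0.0
```

Call:
send_rows(commands=[[[0, 0, 0, 0, 0, 0], [0, 0, 0, 0, 0, 0], [0, 0, 0, 0, 0, 0], [0, 0, 0, 0, 0, 0], [0, 0, 0, 0, 0, 0], [0, 0, 0, 0, 0, 0], [0, 0, 0, 0, 0, 0]]], claw=25, squeeze=50)

```text
time_s: 20.23
tool_pos: [0.4223, 0.3316, 0.0993]
tcp_rot: [0.973, 0.233, 0.001, -0.0]
force: [-0.5, -1.4, 5.8]
grip_width: 0.0351
grip_force: 50.1
```

Call:
send_rows(commands=[[[0, 0, -3, 0, 0, 0], [0, 0, -6, 0, 0, 0], [0, 0, -12, 0, 0, 0], [0, 0, -18, 0, 0, 0], [0, 0, -22, 0, 0, 0], [0, 0, -22, 0, 0, 0], [0, 0, -22, 0, 0, 0], [0, 0, -14, 0, 0, 0], [0, 0, -6, 0, 0, 0], [0, 0, 0, 0, 0, 0]]])

```text
time_s: 21.07
tool_pos: [0.4222, 0.3319, 0.2248]
tcp_rot: [0.973, 0.233, 0.001, -0.001]
force: [0.7, 0.0, -2.4]
grip_width: 0.0349
grip_force: 50.7
```

```bash
python3 - <<'E'
from h import *
go(.492,-.0415,.23,.163)
E
```

```text
t 21.07 pos [0.4222 0.3319 0.2248] yaw 0.4698 tilt [ 0.0025 -0.0007] F [ 0.7451  0.0285 -2.4442] grip 34.9 50.65959960222244 j7 -1.8964846519120622
turn z 0.3068 shift [  8.2484 379.7768  -5.196 ]
```

Call:
send_rows(commands=[[[0, 0, 0, 0, 0, 0.1], [0, 0, 0, 0, 0, 0.1], [0, 0, 0, 0, 0, 0.1], [0, 15, 0, 0, 0, 0.007], [1, 25, 0, 0, 0, 0], [1, 32, 0, 0, 0, 0], [1, 32, 0, 0, 0, 0], [1, 33, 0, 0, 0, 0], [1, 33, 0, 0, 0, 0], [1, 33, 0, 0, 0, 0], [1, 33, 0, 0, 0, 0], [1, 33, 0, 0, 0, 0], [0, 33, 0, 0, 0, 0], [0, 32, 0, 0, 0, 0], [0, 25, 0, 0, 0, 0], [0, 14, 0, 0, 0, 0], [0, 5, 0, 0, 0, 0], [0, 0, 0, 0, 0, 0], [0, 0, 0, 0, 0, 0]]])

```text
time_s: 22.65
tool_pos: [0.4906, -0.0394, 0.2228]
tcp_rot: [0.997, 0.082, -0.001, -0.0]
force: [0.2, -0.6, -1.7]
grip_width: 0.0349
grip_force: 50.6
```

```bash
python3 - <<'E'
from h import *
go(.492,-.0415,.0455,.163)
E
```

```text
t 22.65 pos [ 0.4906 -0.0394  0.2228] yaw 0.1636 tilt [-0.0011 -0.0007] F [ 0.1642 -0.6278 -1.6511] grip 34.9 50.63091605901718 j7 -1.377996811112664
turn z 0.0006 shift [  0.9888   2.3148 177.2562]
```

Call:
send_rows(commands=[[[1, 2, 10, 0, 0, 0], [0, 0, 20, 0, 0, 0], [0, 0, 30, 0, 0, 0], [0, 0, 30, 0, 0, 0], [0, 0, 25, 0, 0, 0], [0, 0, 18, 0, 0, 0], [0, 0, 10, 0, 0, 0], [0, 0, 5, 0, 0, 0], [0, 0, 0, 0, 0, 0], [0, 0, 0, 0, 0, 0]]])

```text
time_s: 23.48
tool_pos: [0.4925, -0.0413, 0.0753]
tcp_rot: [0.997, 0.082, -0.0, -0.0]
force: [0.5, -1.3, -3.0]
grip_width: 0.0347
grip_force: 50.6
```

```bash
python3 - <<'E'
from h import *
go(.492,-.0415,.0455,.163)
s=manip.get_image("side")
X=(200,120,152,140)
cv2.imwrite("pics/g.png",cv2.resize(s[160:270,190:330],(763,600),interpolation=2)[:,:,::-1])
E
```

```text
t 23.48 pos [ 0.4925 -0.0413  0.0753] yaw 0.1639 tilt [-0.0001 -0.0002] F [ 0.4917 -1.2714 -2.9573] grip 34.7 50.575734972953796 j7 -1.3504085722638723
turn z 0.0009 shift [-0.5177  0.0933 29.7705]
```

View pics/g.png

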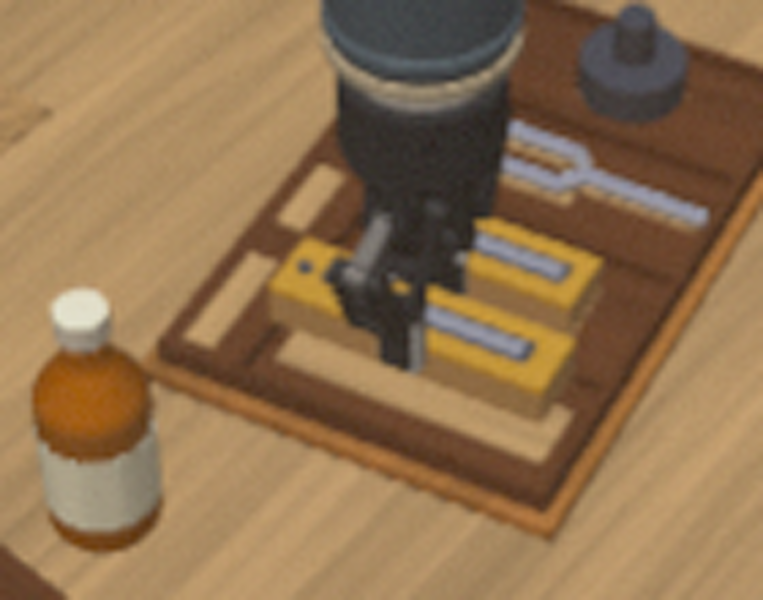

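The frame hangs level over its stall, with top corners at crop (313,238), (270,284), (577,345) and (540,392). I'll work out its centre from these.

```bash
python3 - <<'E'
from h import *
P=plane("side",np.array([(313,238),(270,284),(577,345),(540,392)])/5.45+[190,160]-.4,.070)[:,:2]; print(P,P.mean(0), (P[0]+P[1]-P[2]-P[3])/2)
E
```

```text
[[ 0.5626 -0.0437]
 [ 0.5598 -0.0079]
 [ 0.4222 -0.0633]
 [ 0.419  -0.0295]] [ 0.4909 -0.0361] [0.1406 0.0206]
```

Call:
send_rows(commands=[[[0, 0, 4, 0, 0, 0], [0, 0, 5, 0, 0, 0], [0, 0, 2, 0, 0, 0], [0, 0, 0, 0, 0, 0]]])

```text
time_s: 23.87
tool_pos: [0.4923, -0.0419, 0.064]
tcp_rot: [0.997, 0.081, -0.0, -0.0]
force: [0.4, 0.3, -2.9]
grip_width: 0.0349
grip_force: 50.6
```

Call:
send_rows(commands=[[[0, 0, 4, 0, 0, 0], [0, 0, 5, 0, 0, 0], [0, 0, 4, 0, 0, 0], [0, 0, 2, 0, 0, 0], [0, 0, 1, 0, 0, 0], [0, 0, 1, 0, 0, 0], [0, 0, 0, 0, 0, 0], [0, 0, 0, 0, 0, 0]]])

```text
time_s: 24.53
tool_pos: [0.4925, -0.0419, 0.0473]
tcp_rot: [0.997, 0.081, 0.0, -0.0]
force: [-0.1, 0.2, -2.8]
grip_width: 0.0348
grip_force: 50.6
```

Call:
send_rows(commands=[[[0, 0, 0.5, 0, 0, 0], [0, 0, 0.5, 0, 0, 0], [0, 0, 0, 0, 0, 0], [0, 0, 0, 0, 0, 0]]])

```text
time_s: 24.87
tool_pos: [0.4924, -0.0419, 0.0463]
tcp_rot: [0.997, 0.081, 0.0, -0.0]
force: [-0.2, -0.2, -2.4]
grip_width: 0.0351
grip_force: 50.6
```

Call:
send_rows(commands=[[[0, 0, 0.5, 0, 0, 0], [0, 0, 0.5, 0, 0, 0], [0, 0, 0, 0, 0, 0], [0, 0, 0, 0, 0, 0]]])

```text
time_s: 25.2
tool_pos: [0.4925, -0.0419, 0.0453]
tcp_rot: [0.997, 0.081, 0.0, -0.0]
force: [-0.6, 0.8, -2.5]
grip_width: 0.0348
grip_force: 50.7
```

Call:
send_rows(commands=[[[0, 0, 0.5, 0, 0, 0], [0, 0, 0.3, 0, 0, 0], [0, 0, 0, 0, 0, 0], [0, 0, 0, 0, 0, 0]]])

```text
time_s: 25.53
tool_pos: [0.4925, -0.042, 0.0452]
tcp_rot: [0.997, 0.081, 0.0, -0.0]
force: [-2.8, 0.5, 11.1]
grip_width: 0.0349
grip_force: 52.3
```

Contact. I'll open slightly, rise above the rim, then open fully and retreat.

Call:
send_rows(commands=[[[0, 0, 0, 0, 0, 0], [0, 0, 0, 0, 0, 0], [0, 0, 0, 0, 0, 0], [0, 0, -2, 0, 0, 0], [0, 0, -3, 0, 0, 0], [0, 0, 0, 0, 0, 0]]], claw=40)

```text
time_s: 26.03
tool_pos: [0.4927, -0.042, 0.05]
tcp_rot: [0.997, 0.081, 0.0, 0.0]
force: [0.7, -0.1, 0.6]
grip_width: 0.04
grip_force: 0.0
```

Call:
send_rows(commands=[[[0, 0, -2, 0, 0, 0], [0, 0, -3, 0, 0, 0], [0, 0, -10, 0, 0, 0], [0, 0, -20, 0, 0, 0], [0, 0, -30, 0, 0, 0], [0, 0, -35, 0, 0, 0], [0, 0, -35, 0, 0, 0], [0, 0, -30, 0, 0, 0], [0, -15, 0, 0, 0, 0], [0, -30, 0, 0, 0, 0], [0, -35, 0, 0, 0, 0], [0, -35, 0, 0, 0, 0], [0, -35, 0, 0, 0, 0], [0, -35, 0, 0, 0, 0], [0, -35, 0, 0, 0, 0], [0, -30, 0, 0, 0, 0], [0, -15, 0, 0, 0, 0], [0, 0, 0, 0, 0, 0], [0, 0, 0, 0, 0, 0]]], claw=62)

```text
time_s: 27.62
tool_pos: [0.4491, 0.22, 0.2151]
tcp_rot: [0.997, 0.082, 0.0, 0.0]
force: [0.4, -1.1, -0.2]
grip_width: 0.0621
grip_force: 0.0
```

```bash
python3 - <<'E'
from h import *
t=manip.get_image("top")
cv2.imwrite("pics/h.png",cv2.resize(t[140:260,235:385],(750,600),interpolation=2)[:,:,::-1])
hsv=cv2.cvtColor(t[:,:,::-1].copy(),cv2.COLOR_BGR2HSV)
m=cv2.inRange(hsv,(14,95,105),(30,255,255)); m[:, :264]=0; m[:175]=0
c,s=np.cos(.163),np.sin(.163)
for n,o,(x0,x1) in (("long",(.492,-.0415),(264,288)),("short",(.5055,-.1205),(292,315))):
    mm=np.zeros_like(m); mm[178:236,x0:x1]=m[178:236,x0:x1]; mm=cv2.morphologyEx(mm,3,np.ones((7,7),np.uint8))
    r=max(cv2.findContours(mm,0,1)[0],key=cv2.contourArea)[:,0]; P=plane("top",r,.04)[:,:2]-o
    print(n,cv2.minAreaRect(P.astype(np.float32)),"u",(P@[c,s]).min(),(P@[c,s]).max(),"v",(P@[-s,c]).min(),(P@[-s,c]).max())
d=cv2.inRange(hsv,(95,0,0),(130,255,110)); mm=np.zeros_like(d); mm[180:215,340:375]=d[180:215,340:375]
ys,xs=np.nonzero(mm); print("weight",plane("top",[(xs.mean(),ys.mean())],.042)-[.531,-.2785,0])
go(.5,0,.2)
E
```

```text
long ((-0.003608420491218567, 0.0025880932807922363), (0.15300801396369934, 0.060200486332178116), 1.8100502490997314) u -0.07541602128359423 0.07437845814631812 v -0.019913123597365488 0.04300375223333874
short ((0.00013931840658187866, 0.0024747829884290695), (0.10552690923213959, 0.041511420160532), 9.281632423400879) u -0.05223133134670039 0.053298299027813134 v -0.01829895616455367 0.0232185446746028
weight [[0.     0.0031 0.042 ]]
t 27.67 pos [0.4494 0.2188 0.2149] yaw 0.1627 tilt [0.0001 0.0005] F [ 0.4203 -1.204   0.2578] grip 61.7 0.0 j7 -1.9389895819911338
turn z 0.0 shift [ 14.4486 224.1389  14.9485]
```

All three are inside their rims, and the long frame touched down at floor height. Handing in.

```bash
python3 -c "
from rig import manip
print(manip.sign_off())"
```

```text
the job is handed in; nothing more can be done
None
```

The weight, long frame and short frame were each set down gently in their own stalls and handed in at about 28 s; camera measurements put all three inside the rims, and the fork, reed pan, glue bottle and screwdriver were not handled.

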